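# Stow the dariole mould in the push-latch caddy

### The job

Stand the small tapered steel mould from the worktop upright inside the caddy hanging on the cupboard door, between the ramekin and the jar that already stand there, and leave the caddy's lid latched shut. The lid has a push-push catch and may start shut or sprung open: press it gently, never hard, and check after each press whether it ended up open or shut. Leave the pudding mould and the spice jar on the worktop where they are, and the ramekin and jar in the caddy standing.

Things in the scene. Friction and masses are not known exactly. Their poses are not given: they have to be found in the camera images.
- caddy: White plastic caddy: open-topped box 140 (x) x 330 (y) x 100 (z) mm, 4 mm walls, fixed on a rail of a birch door. Origin: on the worktop under its centre; z up, -x is its front (away from the door), y runs along the door. Underside 35, inner floor 39, rim 135 mm above the origin.
- lid (a joint): Lid angle (rad): 0 = pressed down to its firm stop; 0.07 to 0.105 = held shut by the catch (front edge 11 to 17 mm above the stop); 1.75 = sprung fully open. An unlatched lid let go springs open to 1.75 (leaning back towards the door) in about 2 s. At the start an open lid may still be swinging up. The spring pushes with about 5 N at the front edge when nearly shut, 3 N when open.
- lid_edge (a point): Point to press: on the lid's upper face, middle of its width, 150 mm from the hinge, 8 mm short of the front edge. The lid is a flat plate 6 mm thick, 158 mm from hinge to front edge, 336 mm wide, its underside level with the hinge axis. The point turns with the lid: z is the plate's upward normal, y the hinge axis.
- door: Upright birch door panel, fixed; same origin and axes as caddy. Panel at x = 126 to 144 mm, 220 mm high, from y = -335 to 300 mm. Chrome rails (x = 103 to 113 mm) at heights 125 and 195 mm; a whisk and a spatula hang at y = -225 and -300 mm, x = 55 to 105 mm.
- catch (a point): Mouth of the push-push catch: grey housing 58 mm wide, 26 mm proud of the middle of the front wall, top 10 mm below the rim. Each slow full press (8 mm or more at the front edge from shut) toggles it on letting go: a shut lid opens, an open one pushed down stays shut. Its height varies a few mm unseen: press till the firm stop is felt (6 to 10 N on the way, then 14 N or so). Shallow or quick presses may fail; over 40 N breaks it.
- lid_hinge (a point): Point on the lid's hinge axis, in the middle of its width (caddy frame: x = 70, y = 0, z = 135 mm). The hinge axis is the caddy's y; opening raises the front edge (-x side) and swings it back towards the door.
- mould: The mould to stow: small tapered stainless steel dariole mould, open at the top, standing upright on the worktop; 54 mm across the rim, 42 mm across the base, 68 mm tall, about 80 g. Origin: centre of its underside, z up.
- ramekin: Small white ceramic ramekin, 70 mm across, 45 mm tall, standing in the caddy near one end. Origin: centre of its underside.
- jar: Small glass jar with steel cap, 48 mm across, 62 mm tall, standing in the caddy near the other end. Origin: centre of its underside.
- pudding_mould: Bystander: large steel pudding mould with clip-on lid and bail, 140 mm across, 131 mm tall overall, on the worktop. Origin: centre of its underside.
- spice_jar: Bystander: tall glass spice jar with steel cap, 48 mm across, 100 mm tall, on the worktop. Origin: centre of its underside.
Mind the look-alikes: they are no part of the job. What is shaped like the mould but red or yellow is not meant.

How it is judged:
On the way:
1. the mould stands upright on the caddy's floor while the lid is open (x of mould in the frame of caddy between -0.06 and 0.06 m and y of mould in the frame of caddy between -0.16 and 0.16 m and z of mould in the frame of caddy between 0.034 and 0.046 m and angle between mould's own z axis and vertical below 0.15 rad and value of joint lid above 0.6 rad), for 0.2 s.
At the end, for the whole second after the job is handed in: The mould stands upright (within 0.15 rad) on the caddy's floor (its underside within 7 mm of it) and at rest, the ramekin and jar still stand in the caddy (within 0.2 rad), and the lid stays latched shut on its own (lid angle below 0.13 rad) (x of mould in the frame of caddy between -0.06 and 0.06 m and y of mould in the frame of caddy between -0.16 and 0.16 m and z of mould in the frame of caddy between 0.034 and 0.046 m and angle between mould's own z axis and vertical below 0.15 rad and linear speed of mould below 0.02 m/s and angle between each of ramekin, jar's own z axis and vertical below 0.2 rad and z of ramekin in the frame of caddy between 0.03 and 0.05 m and z of jar in the frame of caddy between 0.03 and 0.05 m and value of joint lid below 0.13 rad); the robot touches nothing.
It fails at once if the pudding mould or the spice jar is shifted by more than 40 mm (distance of any of pudding_mould, spice_jar from where it was at the start of the episode above 0.04 m).
It fails at once if the robot presses the lid with more than 40 N (contact force between any of the fingers, the arm and lid above 40 N).
It also fails if it takes over 72 s, if anything falls off the work surface, if the arm or the gripper's body presses on something with over 40 N, if the wrist force passes 120 N, or if a joint passes its speed limit or range.

### The arm

A 7-joint arm with a two-finger parallel gripper is mounted at the origin on the work surface. World frame = base frame: x ahead of the robot, y to its left, z up, the work surface at z = 0. Lengths are in m, angles in rad, forces in N, time in s.
With the tool pointing down it reaches from about 0.425 to 0.825 m from the base axis. Payload 3.6 kg.
Tool frame: the origin (TCP) lies where the fingers leave the gripper's body, on its centre line; the fingertips stand 73 mm ahead of it and the grasp point (between the pads) lies 54 mm ahead of it; z points along the fingers, y is the line along which they close (so a half turn about z gives the same grasp; the last joint's range is limited). The gripper opens to 85 mm and grips with 20 to 120 N. Pads are 22 mm wide; open, the fingers measure 114 mm over their backs; the gripper's body (76 mm by 85 mm) begins 54 mm behind the grasp point. The pads swing forward as they close: fully open they stand 13 mm farther back than shut.
Start: joints at [-1.31, 0.615, -0.013, 1.423, 0.008, 1.103, -0.04], TCP at [0.184, 0.623, 0.304] pointing down, gripper open.
Joint ranges: [-3.12, 3.12], [-0.3, 2.06], [-1.34, 1.32], [0.26, 2.42], [-1.36, 4.5], [0.01, 1.98], [-2.84, 2.84]. Speed limits (rad/s): [2.79, 2.79, 3.14, 3.14, 3.14, 3.14, 3.14].

### API

Orientations are given as a unit quaternion [x, y, z, w].
In Python, from station import arm, snapshot, camera_info, ticket gives the robot as it stands. Calls block until the motion is done:
- arm.movep(position, orientation): joint-space move of the TCP to a pose.
- arm.line_to(position, velocity=0.15, ori=None): straight line of the TCP; ori=None keeps the orientation; velocity is the mean speed in m/s.
- arm.move_j(angles): joint-space move.
- arm.move_gripper(opening, effort=None): opening from 0.0 (shut) to 1.0 (fully open); effort is the grip in N (None keeps the last); returns when the fingers have stopped.
- arm.pause(seconds).
- arm.ik(position, orientation): joint angles nearest the present ones, or None.
- snapshot(name): name is "scene" or "top"; returns the picture (480x640x3 uint8, blue, green, red); there is no depth.
- camera_info(name): a dict with "fx", "fy", "cx", "cy" (pixels), "dist_coeffs" ([k1, k2, p1, p2, k3] as OpenCV has them; the pictures are not rectified), "R" (3x3) and "t" (3): a world point X has camera coordinates R X + t. Camera axes: x right, y down, z forward; pixel columns grow to the right and rows downward; lengths in m; the calibration is good to about 2 mm. A picture is of the moment at which its call begins. camera_info takes no time and is no camera call.
A pose or a line that the arm cannot do raises arm.MotionError and nothing moves.
- ticket.finish_job(): hands the job in; it is judged then, once.
Readings, each from a call of its own:
- arm.read_time(): time.
- arm.read_joint_positions(): joint angles.
- arm.read_dq(): joint speeds.
- arm.read_effort(): joint torques, N m.
- arm.read_tool_pos(): TCP position.
- arm.read_eef_rot(): TCP orientation.
- arm.read_ft_force(): force on the tool from outside, world axes, zero at the start.
- arm.read_wrist_torque(): the same for the moment, N m.
- arm.read_opening(): opening from 0.0 (shut) to 1.0 (fully open).
- arm.read_finger_force(): force on a finger pad.
Only numpy, scipy, OpenCV 4.12 (cv2) and the standard library are available. Lean on these libraries where they do the work, as an engineer would, in place of code of your own. Each camera call takes 0.05 s, during which the arm holds its last target. There are 200 camera calls.

## Working session

There is one attempt and no reset: what is moved stays moved. The work goes in short steps, each a Python script; the robot and the scene stay as the last script left them, time stands still between calls to the robot, and variables do not carry over. Pictures are saved under pics/ and viewed, at most 10 in all, crops included, and the job is handed in when it is done.

```bash
mkdir -p pics; ls
python3 - <<'E'
from station import arm,snapshot,camera_info
import cv2
for n in("scene","top"):
    cv2.imwrite(f"pics/{n}0.png",snapshot(n)); c=camera_info(n); print(n,c)
print(arm.read_time(),arm.read_eef_rot())
E
```

```text
pics
scene {'fx': 618.1160883330384, 'fy': 618.1160883330384, 'cx': 310.408035125719, 'cy': 229.88359181113327, 'dist_coeffs': array([-0.21128328,  0.        ,  0.        ,  0.        ,  0.        ]), 'R': array([[-0.09050752, -0.99585199,  0.00933825],
       [-0.88671132,  0.07631251, -0.45598184],
       [ 0.4533778 , -0.04955011, -0.88994009]]), 't': array([-0.06520594,  0.50577758,  1.07592031])}
top {'fx': 438.62893909170924, 'fy': 438.62893909170924, 'cx': 316.161705516209, 'cy': 238.1104009752298, 'dist_coeffs': array([-0.0797148,  0.       ,  0.       ,  0.       ,  0.       ]), 'R': array([[ 0.01635252, -0.99978453, -0.01278653],
       [-0.9981241 , -0.0155681 , -0.05921075],
       [ 0.05899893,  0.01373079, -0.99816361]]), 't': array([-0.09807091,  0.48803631,  0.9981286 ])}
0.1 [ 1.42823993e-01  9.89747394e-01 -1.17251317e-03 -1.69294901e-04]
```

View pics/scene0.png

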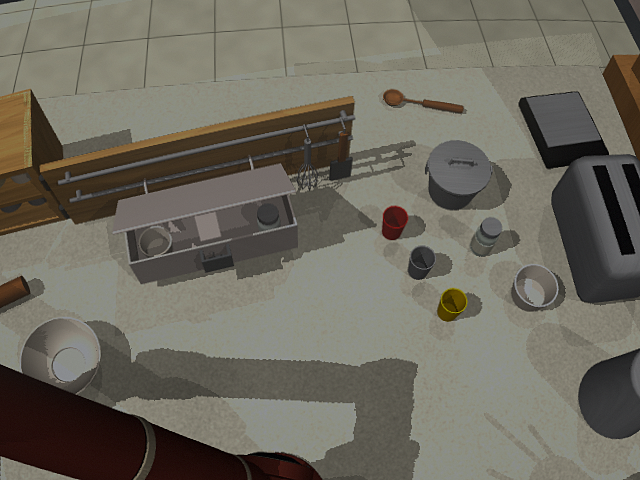

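View pics/top0.png

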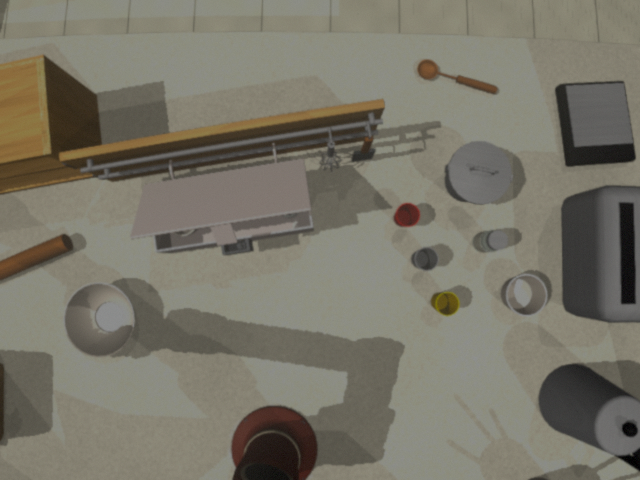

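Candidates in scene picture: grey cup (421,262), red cup (395,222) and yellow cup (452,304) are look-alikes; the spice jar (488,235) and white ramekin (535,287) could also be confused with it. My choice is the grey steel cup at (421,262). The lid is open and appears to be still swinging.

```bash
cat > h.py <<'E'
from station import arm,snapshot,camera_info,ticket
import numpy as np,cv2
def K(c): return np.array([[c['fx'],0,c['cx']],[0,c['fy'],c['cy']],[0,0,1]])
def ray(n,px,z):
    c=camera_info(n);u=cv2.undistortPoints(np.array([[px]],float),K(c),c['dist_coeffs'])[0,0]
    d=c['R'].T@np.array([*u,1]);o=-c['R'].T@c['t'];return o+d*(z-o[2])/d[2]
def proj(n,P):
    c=camera_info(n);return cv2.projectPoints(np.array(P,float).reshape(-1,3),cv2.Rodrigues(c['R'])[0],c['t'],K(c),c['dist_coeffs'])[0][:,0]
E
python3 - <<'E'
from h import *
arm.pause(1.6)
s=snapshot("scene");t=snapshot("top");cv2.imwrite("pics/s1.png",s);cv2.imwrite("pics/t1.png",t)
cv2.imwrite("pics/c1.png",cv2.convertScaleAbs(cv2.resize(s[90:300,100:380],(800,600),interpolation=cv2.INTER_CUBIC),alpha=1.4))
m=np.hstack([cv2.resize(s[200:325,370:470],(400,500)),cv2.resize(t[195:320,385:485],(400,500))])
cv2.imwrite("pics/m1.png",cv2.convertScaleAbs(m,alpha=1.5))
E
```

```text
(no output)
```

View pics/c1.png

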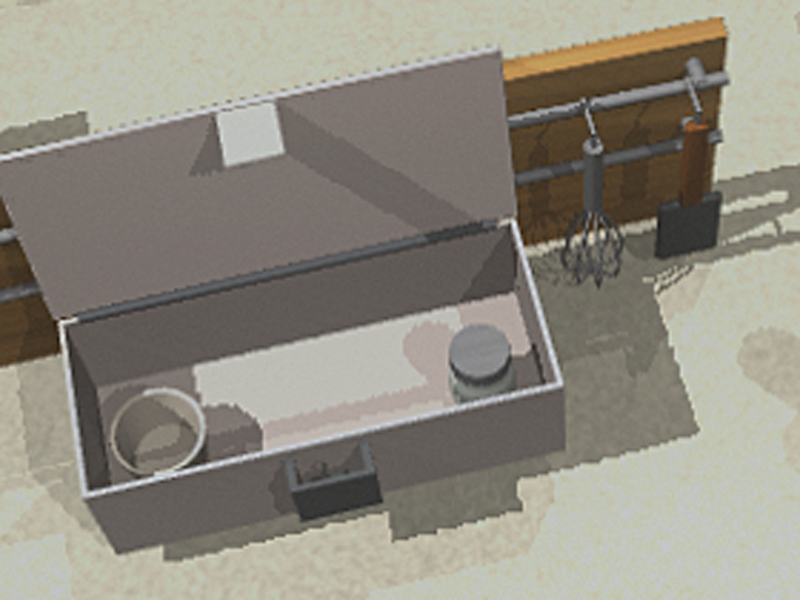

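View pics/m1.png

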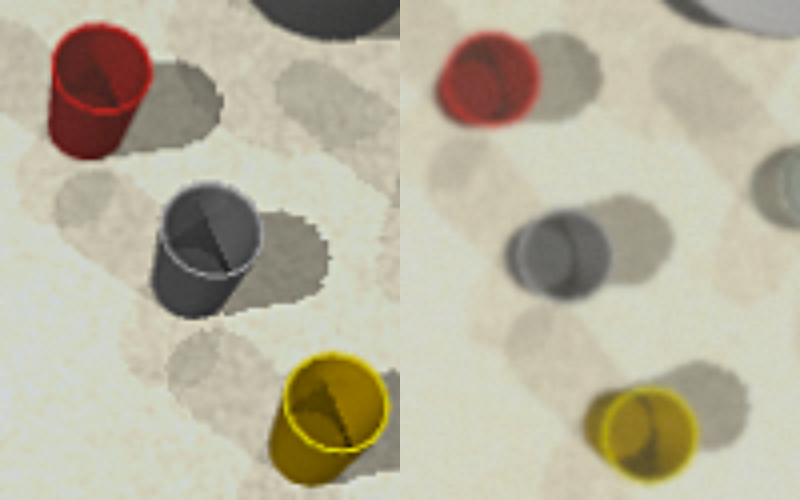

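The grey steel cup is confirmed: its rim centre is at scene (422.8,257.5) and top (426.2,258.5), with red above left and yellow below right. The lid is fully open. Caddy rim corners in crop are FL (85,494), FR (562,385), BR (515,222) and BL (63,322). The ramekin rim is at (158,432) and the jar cap at (480,352).

Run:
```python
from h import *
from scipy.optimize import least_squares
f=lambda x,y:(100+x*.35,90+y*.35)
px=np.array([f(85,494),f(562,385),f(515,222),f(63,322),f(727,25)])
L=np.array([[-70,165,135],[-70,-165,135],[70,-165,135],[70,165,135],[144,-335,220]])/1e3
def W(p,L=L):
    c,s=np.cos(p[2]),np.sin(p[2]);return np.c_[p[0]+c*L[:,0]-s*L[:,1],p[1]+s*L[:,0]+c*L[:,1],L[:,2]]
r=least_squares(lambda p:(proj("scene",W(p))-px).ravel(),[.5,.1,0]);print("caddy",r.x,r.fun.round(1))
p=r.x;print('door px top',proj("top",W(p,np.array([[.126,-.335,.22],[.126,.3,.22]]))))
def loc(q):
    d=q[:2]-p[:2];c,s=np.cos(p[2]),np.sin(p[2]);return np.array([c*d[0]+s*d[1],-s*d[0]+c*d[1]])
print('mould',ray("scene",(422.8,257.5),.068),ray("top",(426.2,258.5),.068))
print('red',ray("scene",(370+101/4,200+69/4),.068),'yel',ray("scene",(370+337/4,200+402/4),.068))
print('ram',loc(ray("scene",f(158,432),.084)),'jar',loc(ray("scene",f(480,352),.101)))
print('spice',ray("scene",(489,228),.1))
```

```text
caddy [0.54411204 0.08871658 0.15777449] [-1.1  1.   1.   1.8  1.1 -0.7 -1.1 -1.1  0.1 -1.8]
door px top [[386.93017612 109.864989  ]
 [ 59.80616445 159.69788938]]
mould [ 0.44423666 -0.33209908  0.068     ] [ 0.44552529 -0.33180819  0.068     ]
red [ 0.53994429 -0.29031348  0.068     ] yel [ 0.34702223 -0.3789434   0.068     ]
ram [-0.00721062  0.11534764] jar [-0.00912356 -0.11817632]
spice [ 0.48268298 -0.47167001  0.1       ]
```

```bash
cat >> h.py <<'E'
from scipy.spatial.transform import Rotation as Ro
C=np.array([.5441,.0887]);A=.1578;ca,sa=np.cos(A),np.sin(A)
def cad(x,y,z): return [C[0]+ca*x-sa*y,C[1]+sa*x+ca*y,z]
def quat(s=1,a=A):
    y=s*np.array([-np.sin(a),np.cos(a),0]);z=np.array([0,0,-1.]);return Ro.from_matrix(np.c_[np.cross(y,z),y,z]).as_quat()
Q=quat(-1)
E
python3 - <<'E'
from h import *
for s in(1,-1):
  for P in([.32,.32,.35],[.4449,-.332,.2],[.4449,-.332,.099],[.4449,-.332,.28],cad(-.01,-.007,.29),cad(-.01,-.007,.138),cad(.13,0,.40),cad(.13,0,.323),cad(-.075,0,.21)):
    j=arm.ik(P,quat(s)); print(s,None if j is None else np.round(j,2))
E
```

```text
1 [-0.78  0.26 -0.07  1.89  0.02  0.99  0.87]
1 [ 0.39  0.61  0.34  1.83 -0.28  0.74  2.6 ]
1 [ 0.73  0.76 -0.21  1.88  0.29  0.53  2.06]
1 [ 0.19  0.56  0.65  1.75 -0.4   0.97  2.73]
1 [-0.21  0.46  0.03  1.76 -0.02  0.92  1.56]
1 [-0.12  0.67 -0.1   1.91  0.12  0.57  1.43]
1 [-0.22  0.61  0.05  1.16 -0.03  1.37  1.56]
1 [-0.2   0.65  0.01  1.29 -0.    1.2   1.54]
1 [-0.18  0.48 -0.05  2.02  0.04  0.64  1.48]
-1 [-1.39  0.32  0.75  1.91 -0.25  1.01 -1.95]
-1 [-0.02  0.88  1.13  1.84 -0.92  1.06  0.07]
-1 [ 0.29  0.81  0.51  1.9  -0.67  0.61 -0.18]
-1 [-0.04  0.74  1.13  1.75 -0.74  1.14 -0.08]
-1 [-0.65  0.55  0.73  1.77 -0.43  0.99 -1.17]
-1 [-0.56  0.75  0.6   1.92 -0.66  0.68 -0.97]
-1 [-0.54  0.7   0.75  1.17 -0.46  1.44 -1.27]
-1 [-0.56  0.74  0.74  1.31 -0.5   1.28 -1.22]
-1 [-0.64  0.55  0.64  2.04 -0.5   0.71 -1.09]
```

```bash
sed -i 's/^Q=.*/Q=quat(1)/' h.py
python3 - <<'E'
from h import *
arm.movep([.32,.32,.35],Q)
arm.movep([.4449,-.332,.22],Q); print(arm.read_joint_positions())
arm.line_to([.4449,-.332,.099],.15)
print(arm.read_ft_force())
arm.move_gripper(0.0,30)
print(arm.read_opening(),arm.read_finger_force(),arm.read_tool_pos(),arm.read_time())
arm.line_to([.4449,-.332,.30],.2)
print(arm.read_opening(),arm.read_finger_force(),arm.read_ft_force(),arm.read_time())
s=snapshot("scene");cv2.imwrite("pics/s2.png",s)
E
```

```text
[ 0.33442527  0.5966671   0.41407402  1.81203922 -0.32214537  0.79969252
  2.64250025]
[ 0.36734611 -0.37678867  0.44960121]
0.6156896536343668 30.558680079338956 [ 0.4453707  -0.33220237  0.10013118] 6.8417
0.6125647845996205 31.70190260745585 [ 0.03058313  0.44241836 -0.9013948 ] 8.0
```

View pics/s2.png

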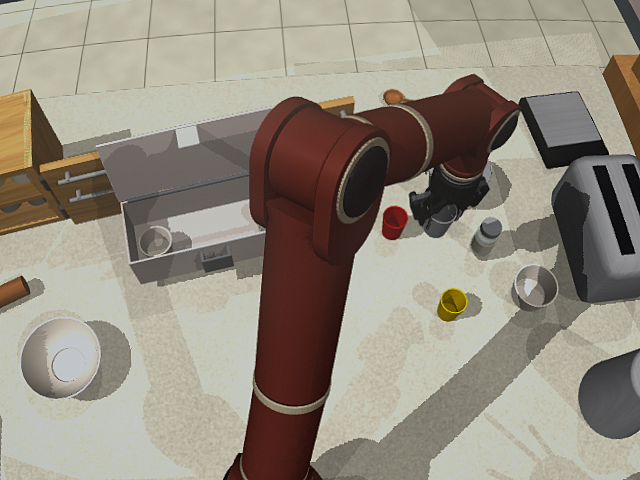

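The mould is held (grey cup at (437,220) in the gripper, 52 mm wide, load about 0.9 N). Next I place it.

Run:
```python
from h import *
arm.line_to(cad(-.01,-.009,.30),.22)
arm.line_to(cad(-.01,-.009,.150),.15)
f0=arm.read_ft_force()[2];z=.150
while z>.133:
    z-=.0015; arm.line_to(cad(-.01,-.009,z),.03); f=arm.read_ft_force()[2]-f0
    if f>1.5: break
print('touch',z,f,arm.read_tool_pos(),arm.read_opening(),arm.read_time())
arm.move_gripper(0.8); arm.pause(.2)
arm.line_to(cad(-.01,-.009,.30),.2)
arm.movep(cad(-.12,-.0,.40),Q)
print(arm.read_time(),arm.read_joint_positions())
s=snapshot("scene");cv2.imwrite("pics/s3.png",s);t=snapshot("top");cv2.imwrite("pics/t3.png",t)
cv2.imwrite("pics/c3.png",np.hstack([cv2.resize(s[90:300,90:370],(400,300)),cv2.resize(t[110:290,120:360],(400,300))]))
```

```text
touch 0.13799999999999998 7.355309328095972 [0.53610794 0.07833123 0.13920093] 0.618270196825958 13.2583
15.3667 [-0.62712598  0.19132282  0.50450074  1.86177041 -0.10246012  1.11460523
  1.64413138]
```

View pics/c3.png

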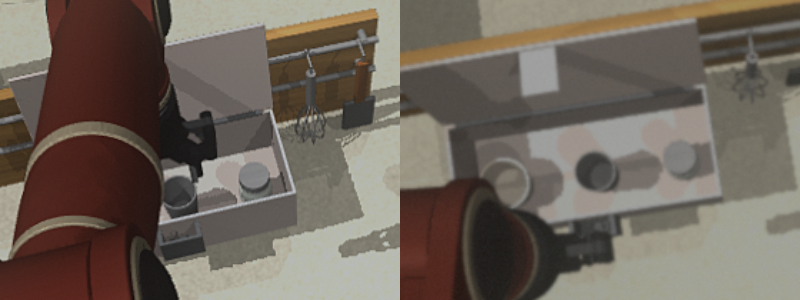

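The mould stands between the ramekin and the jar (right-hand crop, (598,170)). Next I swing the lid down from behind.

```bash
cat >> h.py <<'E'
def lidpt(th,r,hx=.011):   # TCP so that the finger's lower front edge touches the lid's upper face
    c,s=np.cos(th),np.sin(th); return cad(.07-r*c+.006*s+hx,0,.135+r*s+.006*c+.073)
E
python3 - <<'E'
from h import *
arm.move_gripper(0.0,20)
arm.line_to(cad(.14,0,.40),.25)
arm.line_to(cad(.14,0,.328),.12)
f0=np.array(arm.read_ft_force()); print(f0,arm.read_time())
for th in np.linspace(1.7,.3,13):
    r=np.interp(th,[.5,1.6],[.146,.118]); arm.line_to(lidpt(th,r),.1)
    f=np.array(arm.read_ft_force())-f0; print(round(th,2),f.round(1),round(arm.read_time(),1))
    if np.linalg.norm(f)>20: break
s=snapshot("scene");cv2.imwrite("pics/s4.png",s);t=snapshot("top");cv2.imwrite("pics/t4.png",t)
cv2.imwrite("pics/c4.png",np.hstack([cv2.resize(s[90:300,90:370],(400,300)),cv2.resize(t[110:290,120:360],(400,300))]))
E
```

```text
[-0.28986701 -0.92917916  0.07371194] 18.0583
1.7 [3.2 1.2 4.4] 18.6
1.58 [2.7 0.1 3. ] 18.9
1.47 [2.5 0.9 0.4] 19.2
1.35 [ 3.   2.  -0.5] 19.5
1.23 [ 2.7  1.5 -0.6] 19.8
1.12 [2.7 2.3 1.1] 20.1
1.0 [3.8 1.8 0.2] 20.4
0.88 [3.4 1.  1.5] 20.7
0.77 [2.8 1.5 1.9] 21.0
0.65 [2.5 2.3 2. ] 21.3
0.53 [3.6 1.1 2.5] 21.7
0.42 [3.1 1.5 3.6] 22.0
0.3 [1.5 0.1 3.5] 22.3
```

View pics/c4.png

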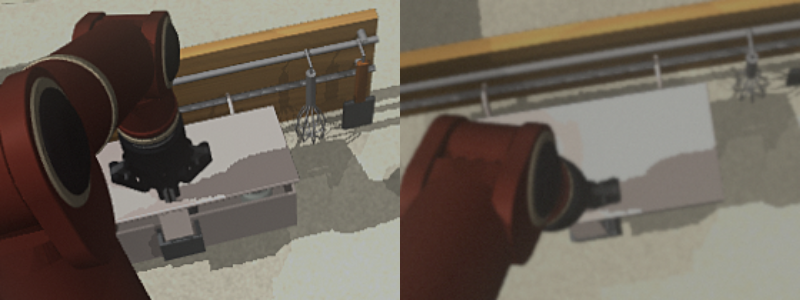

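The finger is on the lid near its front edge, with the lid about 0.3 rad open. Now a slow press.

Run:
```python
from h import *
f0=np.array([-.29,-.93,.07])
for th in(.22,.15): arm.line_to(lidpt(th,.151),.04)
P=np.array(lidpt(.15,.151)); z=P[2]; log=[]
while z>.135+.073:
    z-=.0007; arm.line_to([P[0],P[1],z],.015); arm.pause(.03)
    f=np.mean([arm.read_ft_force()[2] for _ in range(3)])-f0[2]; log.append((round((z-.073)*1e3,1),round(f,1)))
    if f>13.5: break
print(log,arm.read_time())
arm.pause(.3)
for k in range(10):
    z+=.003; arm.line_to([P[0],P[1],z],.02); print(round((z-.073)*1e3,1),round(arm.read_ft_force()[2]-f0[2],1),end=' ')
arm.line_to([P[0],P[1],z+.05],.08); arm.movep([.32,.32,.38],Q)
arm.pause(1);print(arm.read_time())
s=snapshot("scene");cv2.imwrite("pics/s5.png",s);t=snapshot("top");cv2.imwrite("pics/t5.png",t)
cv2.imwrite("pics/c5.png",np.hstack([cv2.resize(s[90:300,90:370],(400,300)),cv2.resize(t[110:290,120:360],(400,300))]))
```

```text
[(np.float64(162.8), np.float64(4.3)), (np.float64(162.1), np.float64(4.2)), (np.float64(161.4), np.float64(4.1)), (np.float64(160.7), np.float64(4.4)), (np.float64(160.0), np.float64(5.2)), (np.float64(159.3), np.float64(5.3)), (np.float64(158.6), np.float64(4.5)), (np.float64(157.9), np.float64(4.7)), (np.float64(157.2), np.float64(5.2)), (np.float64(156.5), np.float64(4.7)), (np.float64(155.8), np.float64(5.9)), (np.float64(155.1), np.float64(4.6)), (np.float64(154.4), np.float64(5.2)), (np.float64(153.7), np.float64(4.9)), (np.float64(153.0), np.float64(4.1)), (np.float64(152.3), np.float64(4.1)), (np.float64(151.6), np.float64(3.2)), (np.float64(150.9), np.float64(4.1)), (np.float64(150.2), np.float64(5.0)), (np.float64(149.5), np.float64(4.8)), (np.float64(148.8), np.float64(4.9)), (np.float64(148.1), np.float64(4.2)), (np.float64(147.4), np.float64(5.0)), (np.float64(146.7), np.float64(4.8)), (np.float64(146.0), np.float64(3.4)), (np.float64(145.3), np.float64(3.7)), (np.float64(144.6), np.float64(4.9)), (np.float64(143.9), np.float64(4.4)), (np.float64(143.2), np.float64(4.1)), (np.float64(142.5), np.float64(4.4)), (np.float64(141.8), np.float64(4.1)), (np.float64(141.1), np.float64(4.1)), (np.float64(140.4), np.float64(6.2)), (np.float64(139.7), np.float64(9.6)), (np.float64(139.0), np.float64(12.9)), (np.float64(138.3), np.float64(16.9))] 33.4833
141.3 4.6 144.3 4.2 147.3 4.9 150.3 4.2 153.3 0.3 156.3 -0.5 159.3 -1.3 162.3 0.5 165.3 -0.4 168.3 -0.8 39.7167
```

View pics/c5.png

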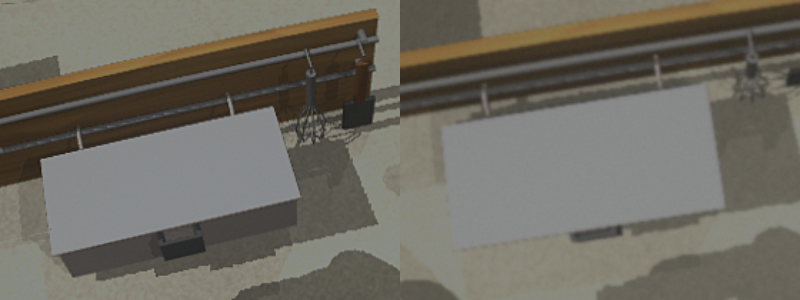

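The lid stays shut on its own more than 2 s after release, and contact was lost about 11 mm above the stop, which fits a latched lid. The arm is clear.

```bash
python3 -c "
from station import ticket
print(ticket.finish_job())"
```

```text
the job is handed in; nothing more can be done
None
```

The job is handed in: the steel mould was seen standing upright between the ramekin and the jar before I closed the lid, and one slow press (peak about 17 N) latched the lid, which stayed shut; the judge's result was not shown.

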